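# Show the ear bulb's nozzle over the hand mirror

### The arm

A 7-joint arm with a two-finger parallel gripper is mounted at the origin on the work surface. World frame = base frame: x ahead of the robot, y to its left, z up, the work surface at z = 0. Lengths are in m, angles in rad, forces in N, time in s.
With the tool pointing down it reaches from about 0.425 to 0.825 m from the base axis. Payload 3.6 kg.
Tool frame: the origin (TCP) lies at the very end of the fingers, on their centre line; the grasp point (between the pads) lies 19 mm behind it (robot.grip_depth is the distance from the TCP to the grasp point, in m); z points along the fingers, y is the line along which they close (so a half turn about z gives the same grasp; the last joint's range is limited). The gripper opens to 85 mm and grips with 20 to 120 N. Pads are 22 mm wide; open, the fingers measure 114 mm over their backs; the gripper's body (76 mm by 85 mm) begins 54 mm behind the grasp point. The pads swing forward as they close: fully open they stand 13 mm farther back than shut.
Start: joints at [1.147, 0.615, -0.013, 1.423, 0.008, 1.103, -0.04], TCP at [0.252, -0.599, 0.231] pointing down, gripper open.
Joint ranges: [-3.12, 3.12], [-0.3, 2.06], [-1.34, 1.32], [0.26, 2.42], [-1.36, 4.5], [0.01, 1.98], [-2.84, 2.84]. Speed limits (rad/s): [2.79, 2.79, 3.14, 3.14, 3.14, 3.14, 3.14].

### API

Orientations are given as a unit quaternion [x, y, z, w].
In Python, from bench import robot gives the robot as it stands.
- The arm moves only by the shell command python3 -m jog 'ROWS' [FORCE]. ROWS is a JSON object of lists of equal length, an entry for each row: "xyz": the shift along the tool's x, y, z in units of 1000 mm (1.0 is 1000 mm), a list of three; "turn": the turn, a rotation vector about the tool's x, y, z in units of pi/2 rad (1.0 is pi/2 rad), a list of three; "fingers": the opening, from -1 (shut) to 1 (fully open). In form: {"xyz": [[tx, ty, tz], ...], "turn": [[wx, wy, wz], ...], "fingers": [fingers, ...]}. A call has 1 to 12 rows; each row is the pose to reach, as a shift and turn from the pose commanded when the call began, along the tool's axes at that moment; what a row does not reach only later rows make up. A row lasts 1/8 s, in which the tool goes at most 62.5 mm and 10.7 degrees, less where a joint would pass 70% of its speed; a pose out of reach is approached as far as the arm can. A call with a number of a shift or a turn outside -1 to 1 is refused whole. A call with a gripper value outside its range is refused whole. The fingers move at their own pace and stop on an object; FORCE is the grip in N (left out, the last holds). Time passes only in rows, so rows that repeat a pose let the fingers close. It gives the time, the measured TCP pose, the force, the opening and the grip force at its end, in the units of the state.
- robot.get_state(): the state, without advancing time (a new reading comes with each control period).
- robot.get_image(name): name is "side" or "top"; returns the picture (480x640x3 uint8, red, green, blue); there is no depth.
- robot.calibration(name): a dict with "intrinsics" (3x3 intrinsics, pixels), "R" (3x3) and "t" (3): a world point X has camera coordinates R X + t. Camera axes: x right, y down, z forward; pixel columns grow to the right and rows downward; lengths in m; the calibration is good to about 2 mm. A picture is of the moment at which its call begins. calibration takes no time and is no camera call.
- robot.close_job(): hands the job in; it is judged then, once.
Trained networks look in the newest picture that a camera, given by its name, has taken for a name from the list of things; names that differ only in an ending like _2 or _b are one class to them, and where a whole thing is asked for, a point or a joint stands for the part that bears it (a point fixed in the world has none). Each returns a list of dicts, best first, with "score" (0 to 1); they miss things now and then, are a little off and sometimes report something else, mostly with a low value. They report only what shows in the picture. A call takes as long as a camera call. They do not tell look-alikes from the thing itself.
- robot.find_in(camera, thing): "bbox" ([left, top, right, bottom] in pixels, round what is visible of it).
- robot.pinpoint(camera, thing): "centre" ([column, row] in pixels: a listed point, or the origin of a listed thing).
The state is a dict: "t": time; "qpos": joint angles; "qvel": joint speeds; "effort": joint torques, N m; "position": TCP position; "tcp_rot": TCP orientation; "force": force on the tool from outside, world axes, zero at the start; "wrist_torque": the same for the moment, N m; "grip_width": finger opening in m; "gripper_force": force on a finger pad.
Only numpy, scipy, OpenCV 4.12 (cv2) and the standard library are available. Lean on these libraries where they do the work, as an engineer would, in place of code of your own. Each camera call takes 0.05 s, during which the arm holds its last target. There are 200 camera calls.

### The job

Draw the rubber ear bulb up out of its white ceramic holder and show it over the hand mirror so that the carer on the handle side of the mirror can look up its nozzle: nozzle tip about 7 cm straight above the middle of the mirror's glass, the bulb leaning about 30 degrees from upright directly away from the mirror's handle, so that the nozzle points down and towards the handle. Finish still gripping it there in the air, quite still, with the bulb touching nothing but the gripper, and leave the mirror, the holder, the tumbler, the tray and the tablet case standing and lying where they are; do not touch the mirror.

Things in the scene. Friction and masses are not known exactly. Their poses are not given: they have to be found in the camera images.
- ear_bulb: Rigid rubber ear syringe, round, 150 mm long, 60 g: dark bulb on a slim white nozzle (6 mm wide at the tip, 13 mm at its root). Upright in ear_holder, nozzle down and hidden, its 49 mm collar (z = 90 to 94 mm) on the rim, a 37 mm plug (z = 80 to 90 mm) loose inside. Origin at the nozzle's tip, z from tip to bulb top. Bulb straight and 47 mm wide from z = 111 to 127 mm (grip here), top 150 mm.
- ear_bulb_middle (a point): Point on the ear bulb's axis in the middle of the bulb's widest part, 119 mm above the nozzle's tip.
- ear_holder: White ceramic holder, loose, 380 g: upright round tube 105 mm high, 54 mm outside, 42 mm inside, foot 74 mm wide. Origin at the centre of its underside, z up. Stands left or right of the mirror, changing places with the tumbler. The bulb stands 60 mm out of its rim.
- mirror: Wooden hand mirror lying flat, glass up, loose: round head 100 mm wide, 14 mm high, with an 86 mm round glass 11 mm above the table; handle 12 mm high, up to 26 mm wide, ending 172 mm from the head's centre. Origin at the centre of the head's underside; x along the handle towards its end (roughly away from the robot), z up.
- mirror_glass (a point): Centre of the mirror's glass surface, 11 mm above the table.
- view_point (a point): Imaginary point 70 mm straight above the centre of the mirror's glass, where the nozzle's tip is wanted (moves with the mirror). Its z axis is the wanted direction of the ear bulb's z axis (tip to bulb): 30 degrees from upright, leaning away from the mirror's handle (towards the mirror's -x).
- tumbler: Clear glass tumbler, empty, upright, 105 mm high and 72 mm across the rim; to be left alone. Origin at the centre of its underside.
- tray: Small stainless steel tray lying on the table at the far left or far right corner, 110 mm (x) by 160 mm (y) by 18 mm high; to be left alone. Origin at the centre of its underside.
- tablet_case: Grey plastic tablet case with a press-button release, closed, 85 mm (x) by 130 mm (y) by 24 mm high; to be left alone. Origin at the centre of its underside.
Things that resemble listed ones, but are neither listed nor needed, are in the scene too. Leave any green or orange look-alike of the mirror alone. There is more than one size of the ear_bulb; the job needs the larger.

How it is judged:
On the way:
1. the ear bulb is in the fingers with its nozzle drawn clear above the holder's rim (height (world z) of ear_bulb above 0.11 m and contact force between ear_bulb and the fingers above 1 N and contact force between ear_bulb and ear_holder below 0.1 N and angle between ear_holder's own z axis and vertical below 0.15 rad), for 0.2 s.
At the end, for the whole second after the job is handed in: Held at rest in the air, touching only the fingers: nozzle tip within 30 mm of the point 70 mm above the glass centre, axis within 15 degrees of the wanted lean; mirror moved under 15 mm, holder 30 mm, tumbler, tray and case 20 mm, none tipped (distance between ear_bulb and view_point below 0.03 m and angle between the z axis of ear_bulb and the z axis of view_point, either way round below 0.26 rad and height (world z) of ear_bulb_middle above 0.12 m and contact force between ear_bulb and the fingers above 1 N and linear speed of ear_bulb below 0.02 m/s and angular speed of ear_bulb below 0.15 rad/s and contact force between ear_bulb and ear_holder below 0.1 N and contact force between ear_bulb and mirror below 0.1 N and contact force between ear_bulb and tumbler below 0.1 N and contact force between ear_bulb and tray below 0.1 N and contact force between ear_bulb and tablet_case below 0.1 N and distance of ear_holder from where it was at the start of the episode below 0.03 m and distance of mirror from where it was at the start of the episode below 0.015 m and distance of each of tumbler, tray, tablet_case from where it was at the start of the episode below 0.02 m and angle between each of ear_holder, tumbler, mirror's own z axis and vertical below 0.15 rad); the arm keeps its last pose, push and grip.
It fails at once if the mirror is touched by the ear bulb or the robot (contact force between any of ear_bulb, the arm, the fingers and mirror above 0.3 N).
It fails at once if the holder or the tumbler is tipped (angle between any of ear_holder, tumbler's own z axis and vertical above 0.3 rad).
It fails at once if the mirror, holder, tumbler, tray or tablet case is pushed out of its place (distance of ear_holder from where it was at the start of the episode above 0.03 m or distance of mirror from where it was at the start of the episode above 0.015 m or distance of any of tumbler, tray, tablet_case from where it was at the start of the episode above 0.02 m).
It also fails if it takes over 40 s, if anything falls off the work surface, if the arm or the gripper's body presses on something with over 40 N, if the wrist force passes 120 N, or if a joint passes its speed limit or range.

## Working session

There is one attempt and no reset: what is moved stays moved. The work goes in short steps, Python scripts to look and compute and a shell command to move; the robot and the scene stay as the last step left them, time stands still between calls to the robot, and variables do not carry over. Pictures are saved under pics/ and viewed, at most 10 in all, crops included, and the job is handed in when it is done.

```bash
mkdir -p pics
python3 - <<'E'
from bench import robot
import cv2
for c in ("side","top"):
    cv2.imwrite(f"pics/{c}0.png",robot.get_image(c)[:,:,::-1])
    for n in ("ear_bulb","ear_holder","mirror","tumbler","mirror_glass","ear_bulb_middle"):
        print(c,n,[(r["centre"],round(r["score"],2)) for r in robot.pinpoint(c,n)][:4])
    k=robot.calibration(c);print(k)
s=robot.get_state();print(s["t"],s["position"],s["tcp_rot"],s["grip_width"])
E
```

```text
side ear_bulb [([321.7, 341.0], 0.85), ([354.4, 306.0], 0.69)]
side ear_holder []
side mirror [([272.0, 270.9], 0.71), ([248.4, 417.5], 0.7), ([376.9, 255.0], 0.63)]
side tumbler [([289.3, 197.6], 0.98)]
side mirror_glass [([248.4, 412.8], 0.97), ([270.1, 266.0], 0.77), ([379.3, 256.1], 0.68), ([378.9, 255.9], 0.26)]
side ear_bulb_middle [([324.3, 312.3], 0.67), ([352.2, 280.6], 0.65)]
{'intrinsics': array([[448.83231656,   0.        , 314.38525823],
       [  0.        , 448.83231656, 231.65248665],
       [  0.        ,   0.        ,   1.        ]]), 'R': array([[ 0.9964634 , -0.08204971, -0.01812559],
       [-0.07257065, -0.73159683, -0.67786398],
       [ 0.04235792,  0.67678204, -0.73496386]]), 't': array([-0.50746256,  0.11276355,  1.09953204])}
top ear_bulb [([409.0, 241.5], 0.59), ([369.7, 215.6], 0.58)]
top ear_holder [([411.4, 238.5], 0.67)]
top mirror [([464.8, 307.3], 0.87), ([314.7, 182.8], 0.82), ([322.3, 283.7], 0.68)]
top tumbler [([221.7, 264.5], 0.77)]
top mirror_glass [([324.0, 282.0], 0.91), ([468.6, 308.4], 0.79), ([315.9, 174.5], 0.63)]
top ear_bulb_middle [([418.8, 234.8], 0.86), ([375.6, 208.0], 0.51)]
{'intrinsics': array([[616.7959975 ,   0.        , 326.97908057],
       [  0.        , 616.7959975 , 235.51526592],
       [  0.        ,   0.        ,   1.        ]]), 'R': array([[ 0.00141964, -0.99996927,  0.00771027],
       [-0.98992193, -0.00249712, -0.14159214],
       [ 0.14160704, -0.00743156, -0.98989505]]), 't': array([-0.02691242,  0.51787671,  1.45380415])}
0.7 [ 0.25181617 -0.59920355  0.23128875] [ 9.80285003e-01  1.97588742e-01  1.81885921e-05 -4.16079915e-05] 0.08535830149551002
```

View pics/top0.png

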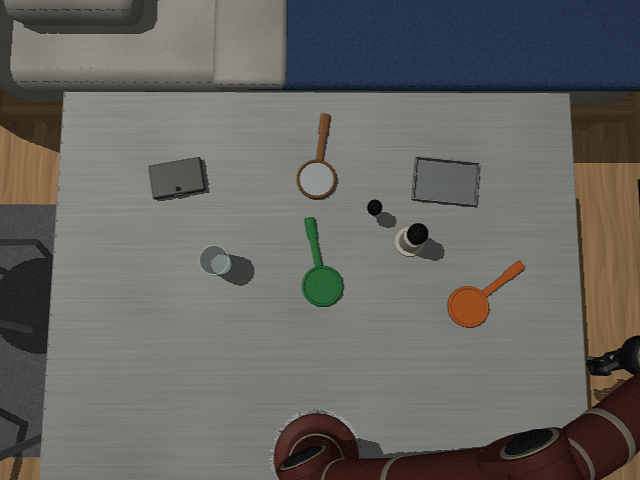

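View pics/side0.png

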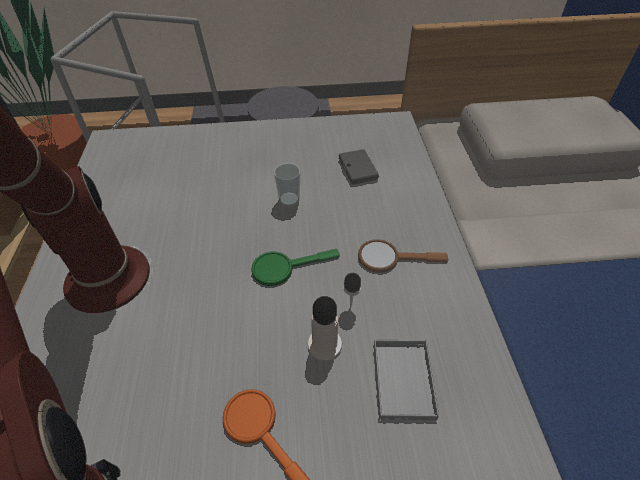

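The top view shows three mirrors: brown wood (316,180), green (322,286) and orange (468,307). The brown one is the mirror I want, since it has a glass and a wooden handle. There are two bulbs: a large one in the white holder (417,234; side 324,310) and a small one (374,208; side 352,283). The larger, in the holder, is the ear_bulb. I'll confirm both in a crop and triangulate.

```bash
cat > h.py <<'E'
from bench import robot
import numpy as np, cv2
from scipy.spatial.transform import Rotation as Ro
K={c:robot.calibration(c) for c in("side","top")}
def ray(c,p):
    k=K[c];d=k["R"].T@np.linalg.solve(k["intrinsics"],[p[0],p[1],1]);return -k["R"].T@k["t"],d
def onz(c,p,z):
    o,d=ray(c,p);return o+d*(z-o[2])/d[2]
def tri(a,b):
    A=[];y=[]
    for c,p in(("side",a),("top",b)):
        o,d=ray(c,p);d/=np.linalg.norm(d);M=np.eye(3)-np.outer(d,d);A.append(M);y.append(M@o)
    return np.linalg.lstsq(np.vstack(A),np.hstack(y),rcond=None)[0]
def proj(c,X):
    k=K[c];q=k["intrinsics"]@(k["R"]@np.array(X)+k["t"]);return q[:2]/q[2]
E
python3 - <<'E'
from h import *
np.set_printoptions(precision=4,suppress=True)
t=robot.get_image("top");s=robot.get_image("side")
a=cv2.resize(t[90:290,280:500],None,fx=2.7,fy=2.7,interpolation=3)[:540,:594]
b=cv2.resize(s[220:380,290:490],None,fx=2.7,fy=2.7)
cv2.imwrite("pics/crop.png",a[:,:,::-1])
for c in("top","side"):
    for n in("mirror","ear_bulb","ear_holder"):print(c,n,[(np.array(r["bbox"]).round(1),round(r["score"],2)) for r in robot.find_in(c,n)])
# dark bulb top
print("mid",tri([324.3,310],[417.5,234]),tri([324.3,312.3],[418.8,234.8]))
# segmentation: glass (brighter, within ring), handle by brown hue; dark bulb blob
hsv=cv2.cvtColor(t,cv2.COLOR_RGB2HSV)
m=cv2.inRange(hsv,(0,90,40),(18,255,255));m[:100]=0;m[210:]=0;m[:,:280]=0;m[:,350:]=0
pts=np.column_stack(np.nonzero(m)[::-1]).astype(float)
W=np.array([onz("top",p,.013)[:2] for p in pts]);print(len(W))
head=pts[pts[:,1]>164];h=cv2.fitEllipse(cv2.convexHull(head[head[:,1]>168].astype(np.float32)));print(h)
tip=W[W[:,0]>W[:,0].max()-.06].mean(0);g=onz("top",h[0],.013)[:2];d=tip-g;print("glass",g,"handle",tip,np.degrees(np.arctan2(d[1],d[0])),W[:,0].max()-g[0])
for nm,im,(x0,x1,y0,y1) in(("top",t,(400,440,215,250)),("side",s,(305,345,290,330))):
    g=(im.max(2)<45).astype(np.uint8)[y0:y1,x0:x1]
    n,l,st,ce=cv2.connectedComponentsWithStats(g);i=1+st[1:,4].argmax();print(nm,st[i]+[x0,y0,0,0,0],ce[i]+[x0,y0])
E
```

```text
top mirror [(array([302.1, 216.5, 342.5, 310.1]), 0.88), (array([446.3, 261.1, 524.2, 324.7]), 0.82), (array([293.9, 111.3, 334.8, 199.2]), 0.71)]
top ear_bulb [(array([403.4, 222.9, 424.8, 241.8]), 0.94), (array([366.9, 199.3, 382.5, 217.4]), 0.72)]
top ear_holder [(array([396.1, 226.8, 422.6, 256.5]), 0.94), (array([293.4, 110.8, 336. , 197.9]), 0.46)]
side mirror [(array([224.3, 389.8, 306.4, 478.4]), 0.92), (array([254.1, 248.7, 339.7, 287. ]), 0.81), (array([358.1, 238.7, 447.5, 274.2]), 0.68)]
side ear_bulb [(array([344.2, 271.7, 360.7, 306. ]), 0.79), (array([313.7, 296.3, 337.7, 330. ]), 0.58)]
side ear_holder [(array([307.9, 316.1, 340.8, 359.6]), 0.62)]
mid [ 0.5099 -0.2294  0.1356] [ 0.5091 -0.2328  0.1325]
663
((316.1729736328125, 179.27427673339844), (37.79400634765625, 39.41285705566406), 82.25909423828125)
glass [0.6627 0.001 ] handle [ 0.8049 -0.0179] -7.57445462255713 0.1715286106859284
top [407 223  21  22 353] [417.2295 233.6912]
side [313 297  23  28 531] [324.1299 310.4313]
```

View pics/crop.png

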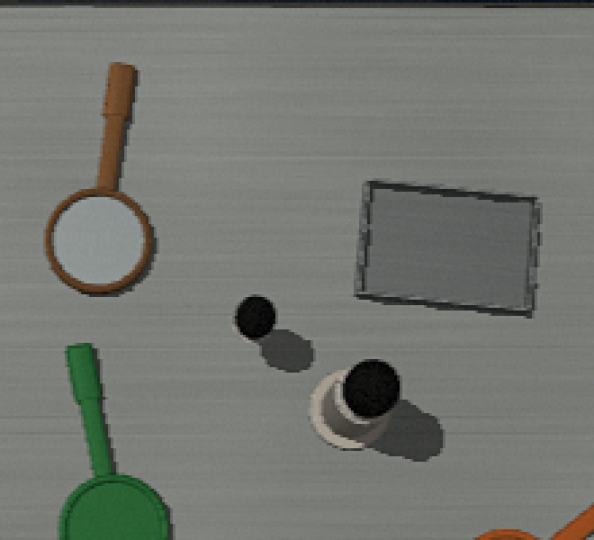

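The crop confirms it: the brown mirror with glass is at about (316,179), and the larger bulb sits in the white holder at (417,234). Next I work out the move to above the bulb.

```bash
cat >> h.py <<'E'
np.set_printoptions(precision=4,suppress=True)
def pose(zdir,ydir):
    z=np.array(zdir,float);z/=np.linalg.norm(z);y=np.array(ydir,float);y-=y@z*z;y/=np.linalg.norm(y)
    return Ro.from_matrix(np.column_stack([np.cross(y,z),y,z]))
def go(P,R,P0=None,R0=None):
    s=robot.get_state();P0=s["position"] if P0 is None else P0;R0=Ro.from_quat(s["tcp_rot"]) if R0 is None else R0
    print("xyz",R0.inv().apply(np.array(P)-P0),"turn",(R0.inv()*R).as_rotvec()/(np.pi/2),"q",s["qpos"],"t",s["t"])
E
python3 - <<'E'
from h import *
print(onz("top",(417.2,233.7),.14),onz("side",(324.1,310.4),.137))
a=np.array([.510,-.231]);go([*a,.24],pose([0,0,-1],[*a,0]))
E
```

```text
[ 0.5078 -0.2283  0.14  ] [ 0.5115 -0.2308  0.137 ]
xyz [ 0.3807 -0.2394 -0.0087] turn [-0.     -0.0001 -0.4759] q [ 1.1465  0.6149 -0.0127  1.4234  0.0081  1.1034 -0.0404] t 1.1
```

```bash
python3 -m jog '{"xyz":[[0.03,-0.02,-0.01],[0.07,-0.045,-0.01],[0.11,-0.07,-0.01],[0.15,-0.095,-0.01],[0.19,-0.12,-0.01],[0.23,-0.145,-0.01],[0.27,-0.17,-0.01],[0.31,-0.195,-0.01],[0.345,-0.218,-0.01],[0.37,-0.233,-0.01],[0.38,-0.239,-0.01],[0.38,-0.239,-0.01]],"turn":[[0,0,-0.04],[0,0,-0.09],[0,0,-0.14],[0,0,-0.19],[0,0,-0.24],[0,0,-0.29],[0,0,-0.34],[0,0,-0.39],[0,0,-0.43],[0,0,-0.46],[0,0,-0.475],[0,0,-0.475]],"fingers":[1,1,1,1,1,1,1,1,1,1,1,1]}'
python3 - <<'E'
from h import *
t=robot.get_image("top");s=robot.get_image("side")
cv2.imwrite("pics/s1.png",cv2.resize(s[200:380,200:440],None,fx=3,fy=3)[:,:,::-1])
P=robot.get_state()["position"];print(P,proj("side",P),proj("side",[P[0],P[1],.165]),proj("top",P))
go([.51,-.23,.115],pose([0,0,-1],[.51,-.23,0]))
E
```

```text
t: 2.6
position: [0.5095, -0.2318, 0.2413]
tcp_rot: [0.841, 0.541, -0.0, 0.0]
force: [-0.6, -0.5, 0.6]
grip_width: 0.0853
gripper_force: 0.0
[ 0.5085 -0.2335  0.2412] [322.4215 279.171 ] [322.6233 303.5483] [427.0806 226.3699]
xyz [ 0.004  -0.0001  0.1262] turn [-0.0003  0.0009 -0.0039] q [ 0.5586  0.4741 -0.2553  1.6716  0.1379  1.014  -0.1727] t 2.7
```

View pics/s1.png

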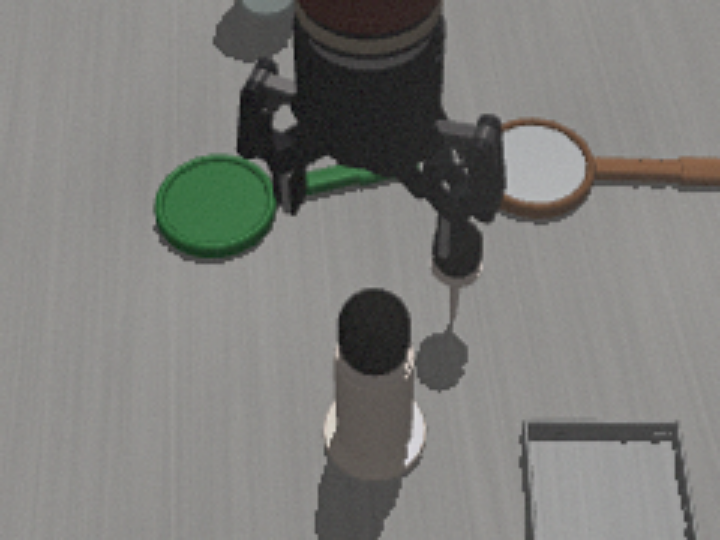

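The side view shows the open fingers above the holder, with the bulb at crop (374,330), about 2 px to the right of the TCP line. The small bulb at crop (457,250) is clear of the fingers. I'll descend with a slight correction.

```bash
python3 -m jog '{"xyz":[[0.003,0.001,0.015],[0.004,0.001,0.035],[0.004,0.001,0.055],[0.004,0.001,0.075],[0.004,0.001,0.09],[0.004,0.001,0.105],[0.004,0.001,0.11],[0.004,0.001,0.11]],"turn":[[0,0,0],[0,0,0],[0,0,0],[0,0,0],[0,0,0],[0,0,0],[0,0,0],[0,0,0]],"fingers":[1,1,1,1,1,1,1,1]}'
python3 - <<'E'
from h import *
s=robot.get_image("side")
cv2.imwrite("pics/s2.png",cv2.resize(s[240:380,240:400],None,fx=4,fy=4)[:,:,::-1])
for i in range(3):print(robot.get_state()["position"])
P=robot.get_state()["position"]
print(P,(proj("side",P)-[240,240])*4)
go([.511,-.23,.115],pose([0,0,-1],[.51,-.23,0]))
E
```

```text
t: 3.7
position: [0.5121, -0.2284, 0.1312]
tcp_rot: [0.841, 0.541, -0.0, -0.0]
force: [0.7, -0.0, 0.9]
grip_width: 0.0852
gripper_force: 0.0
[ 0.5125 -0.2285  0.1316]
[ 0.5125 -0.2285  0.1316]
[ 0.5125 -0.2285  0.1316]
[ 0.5125 -0.2285  0.1316] [337.8854 283.5294]
xyz [-0.0019 -0.0007  0.0166] turn [ 0.0005 -0.0001 -0.002 ] q [ 0.5276  0.6043 -0.2283  1.7977  0.1877  0.7599 -0.2249] t 3.75
```

View pics/s2.png

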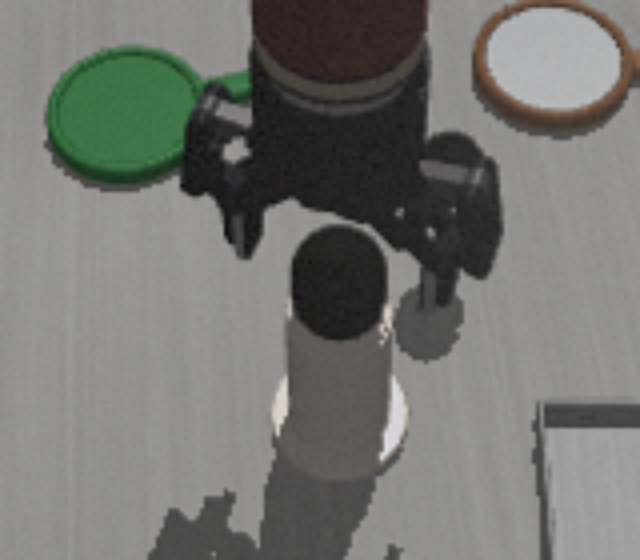

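The bulb is centred between the fingers (bulb x 339, TCP 338 in the crop). I'll lower the last 18 mm and close.

```bash
python3 -m jog '{"xyz":[[0,0,0.008],[0,0,0.015],[0,0,0.018],[0,0,0.018],[0,0,0.018],[0,0,0.018],[0,0,0.018],[0,0,0.018],[0,0,0.018],[0,0,0.018],[0,0,0.018],[0,0,0.018]],"turn":[[0,0,0],[0,0,0],[0,0,0],[0,0,0],[0,0,0],[0,0,0],[0,0,0],[0,0,0],[0,0,0],[0,0,0],[0,0,0],[0,0,0]],"fingers":[1,1,1,1,0.4,0.2,0,-0.1,-0.2,-0.3,-0.3,-0.3]}' 40
```

```text
t: 5.25
position: [0.5123, -0.2285, 0.1137]
tcp_rot: [0.841, 0.541, 0.0, 0.0]
force: [-1.3, 0.2, 5.3]
grip_width: 0.0459
gripper_force: 41.2
```

```bash
python3 -m jog '{"xyz":[[0,0,-0.004],[0,0,-0.012],[0,0,-0.025],[0,0,-0.04],[0,0,-0.055],[0,0,-0.07],[0,0,-0.085],[0,0,-0.1],[0,0,-0.115],[0,0,-0.13],[0,0,-0.14],[0,0,-0.14]],"turn":[[0,0,0],[0,0,0],[0,0,0],[0,0,0],[0,0,0],[0,0,0],[0,0,0],[0,0,0],[0,0,0],[0,0,0],[0,0,0],[0,0,0]],"fingers":[-0.3,-0.3,-0.3,-0.3,-0.3,-0.3,-0.3,-0.3,-0.3,-0.3,-0.3,-0.3]}'
python3 -m jog '{"xyz":[[0,0,0],[0,0,0],[0,0,0]],"turn":[[0,0,0],[0,0,0],[0,0,0]],"fingers":[-0.3,-0.3,-0.3]}'
python3 - <<'E'
from h import *
s=robot.get_image("side")
cv2.imwrite("pics/s3.png",cv2.resize(s[180:380,240:460],None,fx=3,fy=3)[:,:,::-1])
P=robot.get_state()["position"]
# tip lies 0.0987 below TCP (0.1137-0.015)
print(P,(proj("side",P-[0,0,.0987])-[240,180])*3)
th=np.radians(-7.6);hx=np.array([np.cos(th),np.sin(th),0]);ax=np.array([0,0,np.cos(np.pi/6)])-.5*hx
tip=np.array([.663,.001,.083]);go(tip+.0987*ax,pose(-ax,hx));print(tip+.0987*ax)
E
```

```text
t: 6.75
position: [0.5125, -0.2285, 0.2542]
tcp_rot: [0.841, 0.541, 0.001, 0.001]
force: [-0.2, 0.0, -0.9]
grip_width: 0.0459
gripper_force: 41.0
t: 7.12
position: [0.5119, -0.2283, 0.2528]
tcp_rot: [0.841, 0.541, -0.0, -0.0]
force: [0.6, 0.1, -0.1]
grip_width: 0.0458
gripper_force: 41.0
[ 0.512  -0.2284  0.253 ] [252.5393 372.9163]
xyz [ 0.257  -0.0046  0.0845] turn [-0.3314  0.0489 -0.183 ] q [ 0.5522  0.4648 -0.2608  1.6514  0.134   1.0438 -0.1765] t 7.175
[0.6141 0.0075 0.1685]
```

View pics/s3.png

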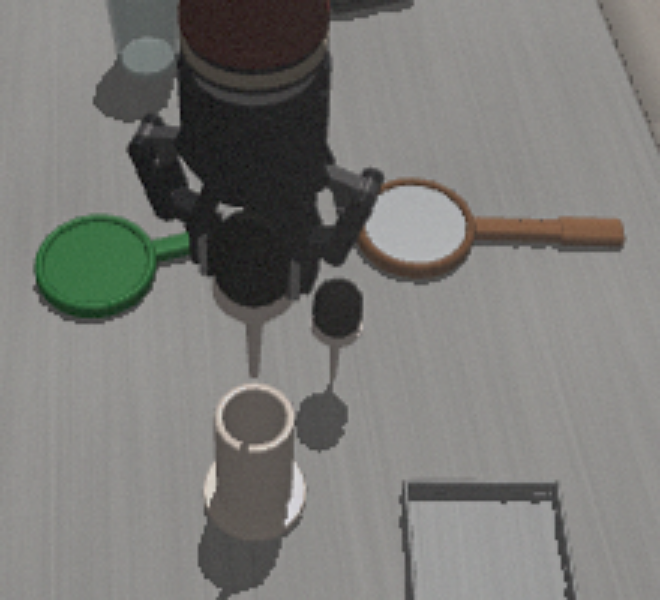

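The bulb hangs upright, clear of the holder, with its tip at crop (254,374), which agrees with the prediction. The holder is standing where it was. I'll go sideways high above the small bulb first, then lean and lower.

```bash
python3 -m jog '{"xyz":[[0.01,0,-0.01],[0.03,0,-0.02],[0.055,0,-0.02],[0.085,-0.002,-0.02],[0.115,-0.002,-0.02],[0.145,-0.003,-0.02],[0.175,-0.004,-0.02],[0.205,-0.005,-0.02],[0.23,-0.005,-0.02],[0.245,-0.005,-0.02],[0.255,-0.005,-0.02],[0.257,-0.005,-0.02]],"turn":[[0,0,-0.01],[0,0,-0.03],[0,0,-0.05],[0,0,-0.07],[0,0,-0.09],[0,0,-0.11],[0,0,-0.13],[0,0,-0.15],[0,0,-0.165],[0,0,-0.175],[0,0,-0.183],[0,0,-0.183]],"fingers":[-0.3,-0.3,-0.3,-0.3,-0.3,-0.3,-0.3,-0.3,-0.3,-0.3,-0.3,-0.3]}'
cat > g.py <<'E'
from h import *
th=np.radians(-7.6);hx=np.array([np.cos(th),np.sin(th),0]);ax=np.array([0,0,np.cos(np.pi/6)])-.5*hx
tip=np.array([.663,.001,.083]);go(tip+.0987*ax,pose(-ax,hx))
E
python3 g.py
```

```text
t: 8.68
position: [0.614, 0.0081, 0.2732]
tcp_rot: [0.754, 0.656, -0.0, -0.0]
force: [-0.5, 0.8, -0.6]
grip_width: 0.046
gripper_force: 41.0
xyz [-0.0005  0.0002  0.1048] turn [-0.3335  0.001  -0.0037] q [ 0.1643  0.5434 -0.3578  1.4652  0.198   1.1689 -0.3624] t 8.675
```

```bash
python3 -m jog '{"xyz":[[0,0,0],[0,0,0],[0,0,0.005],[0,0,0.015],[0,0,0.028],[0,0,0.043],[0,0,0.058],[0,0,0.073],[0,0,0.087],[0,0,0.097],[0,0,0.102],[0,0,0.102]],"turn":[[-0.02,0,0],[-0.06,0,0],[-0.1,0,0],[-0.14,0,0],[-0.18,0,0],[-0.22,0,0],[-0.26,0,0],[-0.29,0,0],[-0.31,0,0],[-0.325,0,0],[-0.333,0,0],[-0.333,0,0]],"fingers":[-0.3,-0.3,-0.3,-0.3,-0.3,-0.3,-0.3,-0.3,-0.3,-0.3,-0.3,-0.3]}'
python3 -m jog '{"xyz":[[0,0,0],[0,0,0],[0,0,0],[0,0,0],[0,0,0],[0,0,0]],"turn":[[0,0,0],[0,0,0],[0,0,0],[0,0,0],[0,0,0],[0,0,0]],"fingers":[-0.3,-0.3,-0.3,-0.3,-0.3,-0.3]}'
python3 g.py
python3 - <<'E'
from g import *
a,b=robot.get_image("side"),robot.get_image("top")
cv2.imwrite("pics/s4.png",cv2.resize(a[160:310,280:460],None,fx=4,fy=4)[:,:,::-1])
cv2.imwrite("pics/t4.png",cv2.resize(b[100:280,240:400],None,fx=3,fy=3)[:,:,::-1])
print((proj("side",tip)-[280,160])*4,(proj("top",tip)-[240,100])*3,(proj("side",[.663,.001,.011])-[280,160])*4)
for c in("side","top"):print([(r["centre"],r["score"]) for r in robot.pinpoint(c,"ear_bulb")][:2])
print(proj("side",tip),proj("top",tip))
E
```

```text
t: 10.18
position: [0.6134, 0.0068, 0.171]
tcp_rot: [0.729, 0.634, 0.169, 0.195]
force: [-0.1, -0.6, -0.1]
grip_width: 0.0462
gripper_force: 41.0
t: 10.92
position: [0.6139, 0.0076, 0.1713]
tcp_rot: [0.729, 0.634, 0.17, 0.195]
force: [-0.3, -0.3, -0.2]
grip_width: 0.0459
gripper_force: 41.0
xyz [-0.0001 -0.0013  0.0025] turn [-0.0004  0.0021 -0.0037] q [-0.1936  0.4809  0.1195  2.068   0.6438  0.1075 -0.8655] t 10.925
xyz [-0.0001 -0.0013  0.0025] turn [-0.0004  0.0021 -0.0037] q [-0.1936  0.4809  0.1195  2.068   0.6438  0.1075 -0.8655] t 10.925
[392.5636 299.4866] [227.6911 216.9059] [382.6082 377.0988]
[([379.1, 231.3], 0.94), ([349.8, 306.0], 0.54)]
[([316.8, 172.9], 0.53), ([316.3, 179.1], 0.53)]
[378.1409 234.8716] [315.897 172.302]
```

View pics/s4.png

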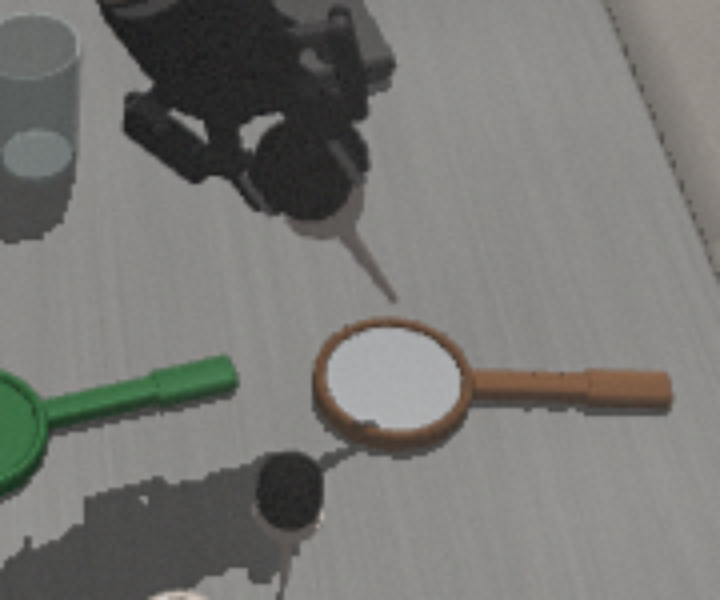

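View pics/t4.png

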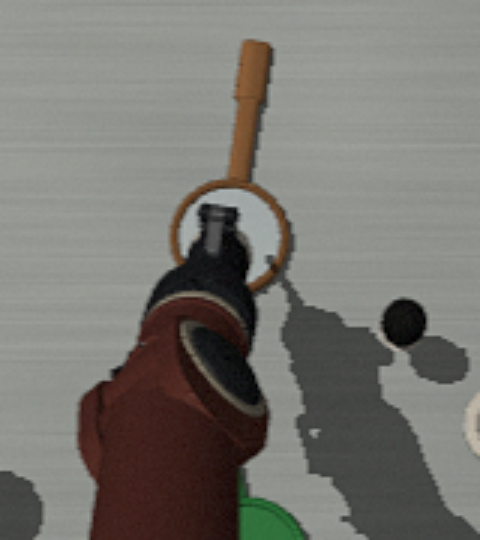

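In the side crop the nozzle tip is at (394,299), and the goal point projects to (393,299). The bulb leans away from the handle, hangs clear of everything, and the arm is still. Handing in.

```bash
python3 -c "
from bench import robot
print(robot.close_job())"
```

```text
the job is handed in; nothing more can be done
None
```

The job is handed in, with no verdict returned: the large ear bulb is held still over the brown mirror, its nozzle tip a few mm at most from the wanted point 7 cm above the glass by my measurements, leaning about 30° away from the handle; nothing else was seen to move.

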